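# Open the carton and start the gas detector

## Task

Fold both flaps of the carton right back outwards until they lie about level or lower, so that the new gas detector inside is uncovered. Then switch it on where it lies: press the green key right in for a moment and let it come up, then press the blue key right in for a moment and let it up. Leave the red key alone, do not disturb the bottle, the vial rack or the gas can, and leave the flaps folded back.

Things in the scene. Friction and masses are not known exactly. Their poses are not given: they have to be found in the camera images.
- carton: open brown cardboard carton, 220 (its x axis) x 160 (y) x 110 mm high, walls 4 mm; origin at the centre of its underside. It cannot be shifted. Two long flaps, left (+y) and right (-y), stand ajar over the mouth, 30 to 75 mm between their free edges. Short end flaps are already folded down outside (20 mm beyond the ends, below the rim). A grey insert fills it up to 55 mm above the bench
- flap_left (a joint): hinge angle of the left (+y) flap in rad: 0 = flat shut over the carton, 1.57 = straight up, 3.14 = folded back level outwards, 3.7 = stop, sloping down outside. It starts standing ajar at 0.55 to 0.95. The crease is stiff: the flap stays where it is left (about 0.4 N at its free edge moves it)
- flap_right (a joint): hinge angle of the right (-y) flap in rad: 0 = flat shut over the carton, 1.57 = straight up, 3.14 = folded back level outwards, 3.7 = stop, sloping down outside. It starts standing ajar at 0.55 to 0.95. The crease is stiff: the flap stays where it is left (about 0.4 N at its free edge moves it)
- flap_left_edge (a point): middle of the free long edge of the left flap, at half its thickness. The flap is brown cardboard, 212 mm along the hinge, 72 mm from hinge to free edge, 4 mm thick
- flap_right_edge (a point): middle of the free long edge of the right flap, at half its thickness. The flap is brown cardboard, 212 mm along the hinge, 72 mm from hinge to free edge, 4 mm thick
- flap_left_hinge (a point): middle of the left flap's hinge line, on the carton's long rim, 110 mm above the bench. The hinge line runs along the carton's x axis, 78 mm to its + y side
- flap_right_hinge (a point): middle of the right flap's hinge line, on the carton's long rim, 110 mm above the bench. The hinge line runs along the carton's x axis, 78 mm to its - y side
- detector: yellow portable gas detector, 180 x 80 x 40 mm, lying face up in the insert with its length along the carton's length (within 0.04 rad), held firmly; origin at the centre of its underside, 35 mm above the bench, x axis along its length. Upper face 75 mm above the bench. A dark display at its far (+x) end, the row of three keys along the rest
- green_key_top (a point): Green round key, 22 mm across, on the detector's upper face, with a black ring round it. The point is the centre of its top face (moves with the key); when up it is 7 mm above the detector's face, 82 mm above the bench, 28 mm below the carton's rim. The three keys stand 40 mm apart in a row along the detector; which colour stands where varies
- blue_key_top (a point): Blue round key, 22 mm across, on the detector's upper face, with a black ring round it. The point is the centre of its top face (moves with the key); when up it is 7 mm above the detector's face, 82 mm above the bench, 28 mm below the carton's rim. The three keys stand 40 mm apart in a row along the detector; which colour stands where varies
- red_key_top (a point): Red round key, 22 mm across, on the detector's upper face, with a black ring round it. The point is the centre of its top face (moves with the key); when up it is 7 mm above the detector's face, 82 mm above the bench, 28 mm below the carton's rim. The three keys stand 40 mm apart in a row along the detector; which colour stands where varies
- green_key (a joint): travel of the green key in m: 0 = up, 0.006 = fully in. A spring returns it: about 1.2 N starts it, 4 N takes it fully in, and its top is then flush with its black ring
- blue_key (a joint): travel of the blue key in m: 0 = up, 0.006 = fully in. A spring returns it: about 1.2 N starts it, 4 N takes it fully in, and its top is then flush with its black ring
- red_key (a joint): travel of the red key in m: 0 = up, 0.006 = fully in. A spring returns it: about 1.2 N starts it, 4 N takes it fully in, and its top is then flush with its black ring
- solvent_bottle: loose amber solvent bottle with a white label and a blue cap, 72 mm across, 170 mm high, standing on the bench to the left of the carton; origin at the centre of its underside, z axis up
- vial_rack: loose blue rack of small vials, 160 x 80 x 47 mm, lying on the bench to the right of the carton; origin at the centre of its underside, x axis along its length
- test_gas_can: loose green metal test-gas can, 66 mm across, 110 mm high, standing on the bench to the left of the carton; origin at the centre of its underside, z axis up
Mind the look-alikes: they are no part of the job. Of the things that look like the solvent_bottle, take the one that is nearest to the robot's base at the start.

How it is judged (in metres and radians):
On the way, in this order (a step that is already met when the one before it is completed fails the run):
1. both flaps folded back outwards (each beyond 2.7 rad) (value of joint each of flap_left, flap_right above 2.7 rad), for 0.2 s.
2. flaps still back, the green key pressed in by more than 4.5 mm of its 6 mm, the blue key up (all of step 1 and value of joint green_key above 0.0045 m and value of joint blue_key below 0.0015 m), for 0.1 s.
3. flaps still back, the green key up again, the blue key pressed in by more than 4.5 mm of its 6 mm (all of step 1 and value of joint blue_key above 0.0045 m and value of joint green_key below 0.0015 m), for 0.1 s.
At the end, for the whole second after the job is handed in: both flaps folded back beyond 2.7 rad and at rest, all three keys up (within 1.5 mm), the bottle, the rack and the can upright (within 0.2 rad) and within 30 mm of where they stood (all of step 1 and value of joint each of green_key, blue_key, red_key below 0.0015 m and velocity of joint flap_left between -0.1 and 0.1 rad/s and velocity of joint flap_right between -0.1 and 0.1 rad/s and distance of each of solvent_bottle, vial_rack, test_gas_can from where it was at the start of the episode below 0.03 m and angle between each of solvent_bottle, vial_rack, test_gas_can's own z axis and vertical below 0.2 rad); the robot touches nothing.
It fails at once if the red key is pressed by more than 3 mm (value of joint red_key above 0.003 m).
It fails at once if the bottle, the rack or the can is shifted by more than 30 mm or tipped by more than 0.35 rad (distance of any of solvent_bottle, vial_rack, test_gas_can from where it was at the start of the episode above 0.03 m or angle between any of solvent_bottle, vial_rack, test_gas_can's own z axis and vertical above 0.35 rad).
It also fails if it takes over 69 s, if anything falls off the work surface, if the arm or the gripper's body presses on something with over 40 N, if the wrist force passes 120 N, or if a joint passes its speed limit or range.

## Robot

A 6-joint arm with a two-finger parallel gripper is mounted at the origin on the work surface. World frame = base frame: x ahead of the robot, y to its left, z up, the work surface at z = 0. Lengths are in mm, angles in degrees, forces in N, time in s.
With the tool pointing down it reaches from about 300 to 850 mm from the base axis. Payload 4.2 kg.
Tool frame: the origin (TCP) lies on the centre line of the jaws, within the pads' length; the fingertips stand 8 mm ahead of it and the grasp point (between the pads) lies 11 mm behind it; z points along the fingers, y is the line along which they close (so a half turn about z gives the same grasp; the last joint's range is limited). The gripper opens to 91 mm and grips with 3 to 60 N. Pads are 32 mm wide; open, the fingers measure 118 mm over their backs; the gripper's body (76 mm by 178 mm) begins 60 mm behind the grasp point.
Start: joints at [-64.63, 18.312, 89.639, -0, 72.044, -1.146], TCP at [256.718, -514.53, 193.776] pointing down, gripper open.
Joint ranges: [-177.97, 177.97], [-48.28, 115.42], [12.27, 149.76], [-77.06, 257.06], [2.81, 150.46], [-146.56, 146.56]. Speed limits (degrees/s): [147.25, 147.25, 180, 180, 180, 180].

## Interface

Orientations are given as [roll, pitch, yaw] about the fixed x, y, z axes, in that order (R = Rz(yaw) Ry(pitch) Rx(roll)).
In Python, from workcell import telemetry, eyes, ticket gives the robot as it stands. The module is installed in compiled form; this text tells all that it offers.
- The arm moves only by the shell command python3 -m crank 'ROWS' [OPENING] [FORCE]. ROWS is JSON, a list of rows, each an object of numbers: "dx", "dy", "dz": the shift along the world's x, y, z normalised to -1 to 1, where 1 is 80 cm; "yaw": the turn about the world's z normalised to -1 to 1, where 1 is 5 degrees. A call has 1 to 10 rows; each row shifts and turns the commanded pose from where the row before left it; what a row does not reach is not made up. A row lasts 1/8 s, in which the tool goes at most 62.5 mm and 10.7 degrees, less where a joint would pass 70% of its speed; a pose out of reach is approached as far as the arm can. A call with a number of a shift or a turn outside -1 to 1 is refused whole. A call with a gripper value outside its range is refused whole. OPENING is the opening, from 0 (shut) to 1 (fully open), set as the call begins (- or left out, the last holds). The fingers move at their own pace and stop on an object; FORCE is the grip in N (left out, the last holds). Time passes only in rows, so rows that do not move let the fingers close. It gives the time, the measured TCP pose, the force, the opening and the grip force at its end, in the units of the state.
- telemetry.state(): the state, without advancing time (a new reading comes with each control period).
- eyes.grab_frame(name): name is "scene" or "top"; returns the picture (400x640x3 uint8, red, green, blue); there is no depth.
- eyes.calibration(name): a dict with "camera_matrix" (3x3 intrinsics, pixels), "world_from_camera" (4x4, takes a point from camera to world coordinates). Camera axes: x right, y down, z forward; pixel columns grow to the right and rows downward; lengths in mm; the calibration is good to about 2 mm. A picture is of the moment at which its call begins. calibration takes no time and is no camera call.
- ticket.job_done(): hands the job in; it is judged then, once.
The state is a dict: "time_s": time; "qpos": joint angles; "qvel": joint speeds; "effort": joint torques, N m; "ee_pos": TCP position; "ee_rot": TCP orientation; "force": force on the tool from outside, world axes, zero at the start; "torque": the same for the moment, N m; "gripper_width": finger opening in mm; "gripper_force": force on a finger pad.
Only numpy, scipy, OpenCV 4.12 (cv2) and the standard library are available. Lean on these libraries where they do the work, as an engineer would, in place of code of your own. Each camera call takes 0.05 s, during which the arm holds its last target. There are 200 camera calls.

## Working session

There is one attempt and no reset: what is moved stays moved. The work goes in short steps, Python scripts to look and compute and a shell command to move; the robot and the scene stay as the last step left them, time stands still between calls to the robot, and variables do not carry over. Pictures are saved under pics/ and viewed, at most 10 in all, crops included, and the job is handed in when it is done.

```bash
mkdir -p pics; cat > h.py <<'E'
import numpy as np,cv2
from workcell import telemetry,eyes,ticket
def cal(n):
    c=eyes.calibration(n);return np.array(c["camera_matrix"]),np.array(c["world_from_camera"])
def onz(n,uv,z):
    K,T=cal(n);d=T[:3,:3]@np.linalg.solve(K,[uv[0],uv[1],1]);o=T[:3,3];return o+d*(z-o[2])/d[2]
def proj(n,p):
    K,T=cal(n);q=K@(T[:3,:3].T@(np.array(p)-T[:3,3]));return q[:2]/q[2]
def save(n,f):
    im=eyes.grab_frame(n)[:,:,::-1].copy();cv2.imwrite('pics/'+f,im);return im
E
python3 - <<'E'
from h import *
a=save('scene','s0.png');b=save('top','t0.png')
for n in('scene','top'):print(cal(n))
print(telemetry.state())
E
```

```text
(array([[460.3987077 ,   0.        , 318.53852321],
       [  0.        , 460.3987077 , 195.515887  ],
       [  0.        ,   0.        ,   1.        ]]), array([[ 4.08519725e-01,  7.41053932e-01, -5.32870251e-01,
         1.28617910e+03],
       [ 9.12699877e-01, -3.37742890e-01,  2.30018857e-01,
        -2.66840318e+02],
       [-9.51676004e-03, -5.80317853e-01, -8.14334465e-01,
         1.25949577e+03],
       [ 0.00000000e+00,  0.00000000e+00,  0.00000000e+00,
         1.00000000e+00]]))
(array([[388.04645261,   0.        , 314.83723226],
       [  0.        , 388.04645261, 207.95508137],
       [  0.        ,   0.        ,   1.        ]]), array([[ 9.40262413e-03, -9.82210740e-01,  1.87546403e-01,
         3.29957100e+02],
       [-9.99643717e-01, -1.39183189e-02, -2.27754202e-02,
         4.27520238e+01],
       [ 2.49805930e-02, -1.87265434e-01, -9.81991663e-01,
         1.17766045e+03],
       [ 0.00000000e+00,  0.00000000e+00,  0.00000000e+00,
         1.00000000e+00]]))
{'time_s': 0.1, 'qpos': array([-6.46296751e+01,  1.83464428e+01,  8.96991228e+01, -1.01889804e-03,
        7.20427760e+01, -1.14432374e+00]), 'qvel': array([ 0.00752776, -0.07798673, -0.14499126, -0.0447542 ,  0.0200046 ,
        0.02997184]), 'effort': array([-9.53309154e-06, -4.13334346e+01, -2.32509685e+01,  7.26994453e-02,
        4.21940850e-02, -5.14577710e-05]), 'ee_pos': array([ 256.50093875, -514.08676469,  193.02174737]), 'ee_rot': array([-1.79911657e+02, -7.95674330e-04,  2.65149629e+01]), 'force': array([-1.34135642,  0.47651889,  0.6453318 ]), 'torque': array([ 0.00189424, -0.04547436,  0.01711717]), 'gripper_force': 0.0, 'gripper_width': 91.03911446544039}
```

View pics/s0.png

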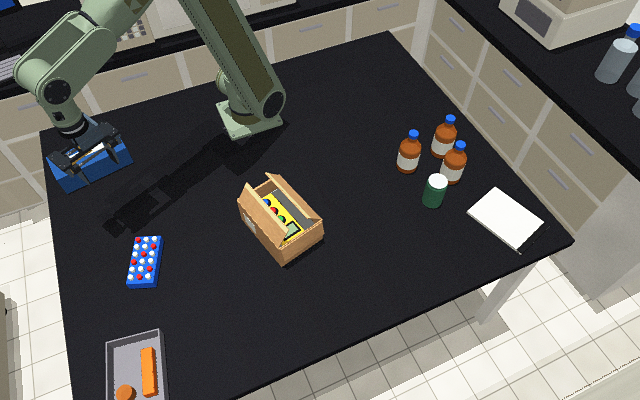

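View pics/t0.png

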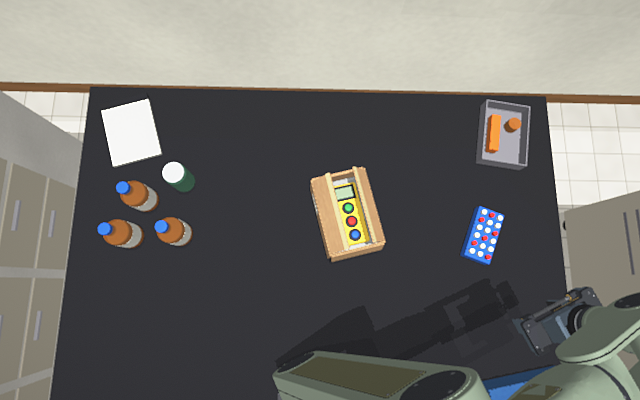

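The scene view shows the carton at about (280,218), the rack at (145,262), three bottles at (409,150), (445,137) and (454,162), and the can at (434,190). In the top view the keys are green (348,208), red (351,221) and blue (355,235). The bottles and can are all well away from the carton. The bottle nearest the base is the one at top (172,231); I won't reach for any of them.

```bash
python3 - <<'E'
from h import *
b=cv2.imread('pics/t0.png');s=cv2.imread('pics/s0.png')
hsv=cv2.cvtColor(b,cv2.COLOR_BGR2HSV)
for n,lo,hi in(('g',50,75),('b',100,125),('r',0,6)):
    m=cv2.inRange(hsv,(lo,120,60),(hi,255,255));m[:170]=0;m[260:]=0;m[:,:325]=0;m[:,375:]=0
    k,l,st,c=cv2.connectedComponentsWithStats(m)
    for i in range(1,k):
        if st[i,4]>15:print(n,st[i,4],c[i],onz('top',c[i],82))
t=cv2.resize(b[155:270,295:400],None,fx=5,fy=5,interpolation=cv2.INTER_CUBIC)
q=cv2.resize(s[165:270,230:330],None,fx=5,fy=5,interpolation=cv2.INTER_CUBIC)
# common panel (scaled)
h=max(t.shape[0],q.shape[0]);P=np.zeros((h,t.shape[1]+q.shape[1],3),'uint8');P[:t.shape[0],:t.shape[1]]=t;P[:q.shape[0],t.shape[1]:]=q
cv2.imwrite('pics/c0.png',cv2.resize(P,None,fx=.75,fy=.75));print(P.shape)
E
```

```text
g 47 [348.0212766  207.17021277] [542.87165884 -78.31876774  82.        ]
b 57 [354.80701754 234.05263158] [465.20934065 -97.16084835  82.        ]
r 46 [351.2173913 220.7173913] [503.4789168  -87.23214641  82.        ]
(575, 1025, 3)
```

View pics/c0.png

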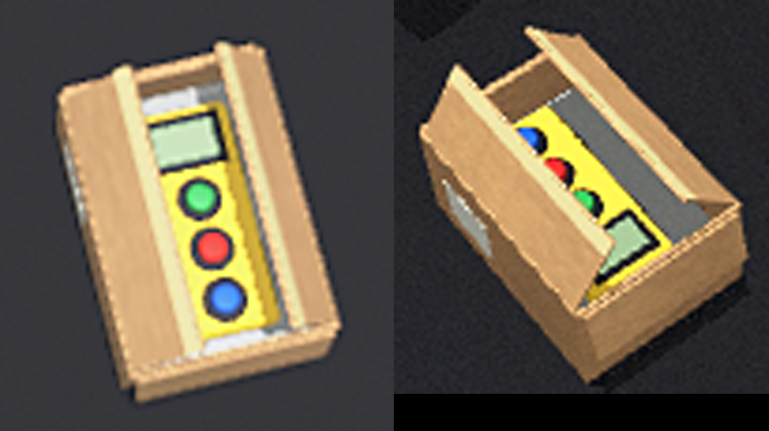

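Crop: the flaps' free edges run (122,68)–(195,352) on the left and (222,45)–(297,322) on the right. Hinge-side corners are (60,92) and (122,380) on the left, (262,45) and (338,325) on the right. The only keys present are green, red and blue, in that order, inside the carton from the display end.

```bash
python3 - <<'E'
from h import *
from scipy.optimize import brentq
f=lambda u,v:(295+u/3.75-.4,155+v/3.75-.4)
R=[onz('top',f(*p),110) for p in((60,92),(122,380),(262,45),(338,325))]
print(np.round(R,1))
c=np.mean(R,0);d1=R[0]-R[1];d2=R[2]-R[3]
yaw=np.mean([np.arctan2(d[1],d[0]) for d in(d1,d2)]);print('c',c,'yaw',np.degrees([np.arctan2(d[1],d[0]) for d in(d1,d2)]),np.linalg.norm(d1),np.linalg.norm(d2))
n=np.array([-np.sin(yaw),np.cos(yaw)])
for nm,s,ps in(('L',1,((122,68),(195,352))),('R',-1,((222,45),(297,322)))):
    for p in ps:
        g=lambda a:(onz('top',f(*p),110+72*np.sin(a))[:2]-c[:2])@n*s-(78-72*np.cos(a))
        A=np.linspace(.3,1.4,12);print(nm,[round(g(a),1) for a in A])
E
```

```text
[[ 617.1   30.8  110. ]
 [ 400.5  -17.   110. ]
 [ 656.7 -123.3  110. ]
 [ 442.7 -176.5  110. ]]
c [529.24793788 -71.48844712 110.        ] yaw [12.4437651  13.95565823] 221.71985709431206 220.48827707510205
L [np.float64(22.7), np.float64(21.0), np.float64(18.7), np.float64(15.6), np.float64(12.0), np.float64(7.7), np.float64(2.8), np.float64(-2.5), np.float64(-8.3), np.float64(-14.6), np.float64(-21.1), np.float64(-27.9)]
L [np.float64(18.9), np.float64(17.3), np.float64(14.9), np.float64(11.9), np.float64(8.3), np.float64(4.0), np.float64(-0.8), np.float64(-6.1), np.float64(-11.9), np.float64(-18.1), np.float64(-24.7), np.float64(-31.5)]
R [np.float64(36.2), np.float64(32.5), np.float64(28.1), np.float64(23.1), np.float64(17.7), np.float64(11.7), np.float64(5.4), np.float64(-1.2), np.float64(-8.2), np.float64(-15.3), np.float64(-22.6), np.float64(-29.9)]
R [np.float64(39.9), np.float64(36.1), np.float64(31.7), np.float64(26.8), np.float64(21.3), np.float64(15.3), np.float64(9.0), np.float64(2.3), np.float64(-4.6), np.float64(-11.8), np.float64(-19.1), np.float64(-26.4)]
```

```bash
python3 -m crank '[{"dz":0.05},{"dz":0.035},{"dx":0.04,"dy":0.05},{"dx":0.04,"dy":0.05},{"dx":0.04,"dy":0.05},{"dx":0.04,"dy":0.05,"yaw":-0.7},{"dx":0.04,"dy":0.05,"yaw":-0.7},{"dx":0.04,"dy":0.05,"yaw":-0.7},{"dx":0.04,"dy":0.05,"yaw":-0.56},{"dx":0.04,"dy":0.05}]' 0 10; python3 -m crank '[{"dx":0.02,"dy":0.05},{"dy":0.05},{"dy":0.05},{},{}]'
```

```text
validation failed for argument at $[0]...
validation failed for argument at $[0]...
```

```bash
python3 -m crank '[{"dx":0,"dy":0,"dz":0.05,"yaw":0},{"dx":0,"dy":0,"dz":0.035,"yaw":0},{"dx":0.04,"dy":0.05,"dz":0,"yaw":0},{"dx":0.04,"dy":0.05,"dz":0,"yaw":0},{"dx":0.04,"dy":0.05,"dz":0,"yaw":-0.7},{"dx":0.04,"dy":0.05,"dz":0,"yaw":-0.7},{"dx":0.04,"dy":0.05,"dz":0,"yaw":-0.7},{"dx":0.04,"dy":0.05,"dz":0,"yaw":-0.56},{"dx":0.04,"dy":0.05,"dz":0,"yaw":0},{"dx":0.04,"dy":0.05,"dz":0,"yaw":0}]' 0 10
```

```text
time_s: 1.35
ee_pos: [513.4, -193.0, 261.4]
ee_rot: [-180.0, 0.0, 13.2]
force: [0.8, 0.4, -0.1]
gripper_width: 0.3
gripper_force: 0.0
```

```bash
python3 -m crank '[{"dx":0.01,"dy":0.05,"dz":0,"yaw":0},{"dx":0.01,"dy":0.05,"dz":0,"yaw":0},{"dx":0,"dy":0.052,"dz":0,"yaw":0},{"dx":0,"dy":0,"dz":-0.04,"yaw":0},{"dx":0,"dy":0,"dz":-0.04,"yaw":0},{"dx":0,"dy":0,"dz":-0.04,"yaw":0},{"dx":0,"dy":0,"dz":-0.034,"yaw":0},{"dx":0,"dy":0,"dz":0,"yaw":0}]'; python3 -c "
from h import *
t=save('top','t1.png');s=save('scene','s1.png')
P=np.hstack([cv2.resize(t[150:275,270:400],None,fx=3,fy=3),cv2.resize(s[150:275,220:350],None,fx=3,fy=3)]);cv2.imwrite('pics/c1.png',P)"
```

```text
time_s: 2.35
ee_pos: [526.8, -72.6, 136.4]
ee_rot: [-179.9, 0.3, 13.2]
force: [-0.4, 0.5, -0.1]
gripper_width: 0.6
gripper_force: 0.0
```

View pics/c1.png

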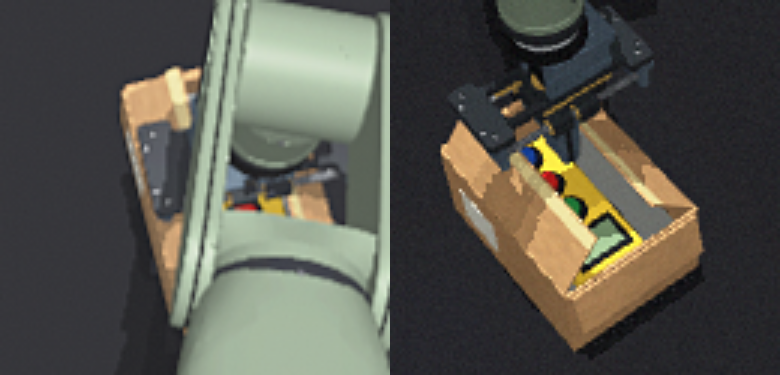

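The closed fingertip stands in the gap between the flaps at scene-crop (570,150), clear of both. Next I sweep left.

```bash
python3 -m crank '[{"dx":-0.005,"dy":0.0215,"dz":0,"yaw":0},{"dx":-0.005,"dy":0.0215,"dz":0,"yaw":0},{"dx":-0.005,"dy":0.0215,"dz":0,"yaw":0},{"dx":-0.005,"dy":0.0215,"dz":0,"yaw":0},{"dx":-0.005,"dy":0.0215,"dz":0,"yaw":0},{"dx":-0.005,"dy":0.0215,"dz":0,"yaw":0},{"dx":-0.002,"dy":0.008,"dz":-0.01,"yaw":0},{"dx":-0.002,"dy":0.008,"dz":-0.015,"yaw":0},{"dx":0,"dy":0,"dz":-0.015,"yaw":0},{"dx":0,"dy":0,"dz":0,"yaw":0}]'
```

```text
time_s: 3.7
ee_pos: [500.4, 42.8, 104.9]
ee_rot: [-180.0, 0.2, 13.2]
force: [-0.6, -0.7, -0.5]
gripper_width: 0.3
gripper_force: 0.0
```

```bash
python3 -m crank '[{"dx":0,"dy":0,"dz":0.025,"yaw":0},{"dx":0,"dy":0,"dz":0.015,"yaw":0},{"dx":0.012,"dy":-0.052,"dz":0,"yaw":0},{"dx":0.012,"dy":-0.052,"dz":0,"yaw":0},{"dx":0.012,"dy":-0.052,"dz":0,"yaw":0},{"dx":0.005,"dy":-0.02,"dz":0,"yaw":0},{"dx":0.005,"dy":-0.02,"dz":0,"yaw":0},{"dx":0.005,"dy":-0.02,"dz":0,"yaw":0},{"dx":0.005,"dy":-0.02,"dz":0,"yaw":0},{"dx":0.005,"dy":-0.02,"dz":0,"yaw":0}]'; python3 -m crank '[{"dx":0.005,"dy":-0.02,"dz":0,"yaw":0},{"dx":0.002,"dy":-0.008,"dz":-0.01,"yaw":0},{"dx":0.002,"dy":-0.008,"dz":-0.015,"yaw":0},{"dx":0,"dy":0,"dz":-0.015,"yaw":0},{"dx":0,"dy":0,"dz":0,"yaw":0},{"dx":0,"dy":0,"dz":0.03,"yaw":0},{"dx":0,"dy":0,"dz":0.06,"yaw":0},{"dx":0,"dy":0,"dz":0.03,"yaw":0},{"dx":-0.05,"dy":-0.05,"dz":0,"yaw":0},{"dx":-0.05,"dy":-0.05,"dz":0,"yaw":0}]'
```

```text
time_s: 4.95
ee_pos: [550.5, -162.3, 138.5]
ee_rot: [-180.0, 0.0, 13.2]
force: [0.8, 1.3, -0.4]
gripper_width: 0.5
gripper_force: 0.3
time_s: 6.2
ee_pos: [477.1, -270.7, 203.1]
ee_rot: [179.9, -0.0, 13.4]
force: [-0.3, -0.1, -0.4]
gripper_width: 0.6
gripper_force: 0.0
```

```bash
python3 -m crank '[{"dx":-0.04,"dy":-0.06,"dz":0,"yaw":0},{"dx":-0.04,"dy":-0.06,"dz":0,"yaw":0},{"dx":0,"dy":0,"dz":0,"yaw":0}]';python3 - <<'E'
from h import *
t=save('top','t2.png');s=save('scene','s2.png')
P=np.hstack([cv2.resize(t[150:275,270:400],None,fx=3,fy=3),cv2.resize(s[150:275,220:350],None,fx=3,fy=3)]);cv2.imwrite('pics/c2.png',P)
hsv=cv2.cvtColor(t,cv2.COLOR_BGR2HSV);hs=cv2.cvtColor(s,cv2.COLOR_BGR2HSV)
for cam,h,w in(('top',hsv,(175,255,330,372)),('scene',hs,(165,270,240,320))):
  for n,lo,hi in(('g',50,75),('b',100,125),('r',0,6)):
    m=cv2.inRange(h,(lo,120,60),(hi,255,255));k=np.zeros_like(m);k[w[0]:w[1],w[2]:w[3]]=1;m*=k
    K,l,st,c=cv2.connectedComponentsWithStats(m)
    for i in range(1,K):
        if st[i,4]>15:print(cam,n,st[i,4],c[i],onz(cam,c[i],82))
E
```

```text
time_s: 6.58
ee_pos: [411.5, -369.0, 202.8]
ee_rot: [179.9, 0.0, 12.9]
force: [0.7, -0.1, 0.1]
gripper_width: 0.3
gripper_force: 0.0
top g 47 [348.0212766  207.17021277] [542.87165884 -78.31876774  82.        ]
top b 57 [354.80701754 234.05263158] [465.20934065 -97.16084835  82.        ]
top r 46 [351.2173913 220.7173913] [503.4789168  -87.23214641  82.        ]
scene g 44 [279.5        219.09090909] [546.70198634 -77.86123659  82.        ]
scene b 45 [264.68888889 201.97777778] [468.67777724 -96.92313201  82.        ]
scene r 44 [271.81818182 210.5       ] [507.73175537 -87.99556051  82.        ]
```

View pics/c2.png

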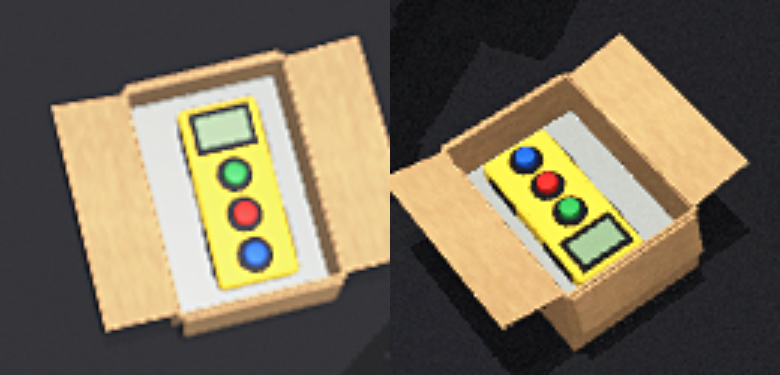

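Both flaps lie back outside and the keys are bare: top-crop green (234,173), red (246,213), blue (256,254). I triangulate the free edges to check the angles.

```bash
python3 - <<'E'
from h import *
T=lambda u,v:(270+u/3-.3,150+v/3-.3);S=lambda u,v:(220+(u-390)/3-.3,150+v/3-.3)
def tri(a,b):
    P=[]
    for n in('top','scene'):
        K,W=cal(n);P.append(K@np.linalg.inv(W)[:3])
    X=cv2.triangulatePoints(P[0],P[1],np.array(a,float),np.array(b,float));return (X[:3]/X[3]).ravel()
print('L far',tri(T(53,107),S(748,160)),'near',tri(T(107,331),S(620,35)))
print('R near(hidden top), far by z: ')
for z in(80,95,110,125,140):print(z,onz('scene',S(505,328),z),onz('top',T(360,37),z))
E
```

```text
L far [594.4174551   96.93535675 125.39651188] near [388.62403661  43.93404694 121.04480192]
R near(hidden top), far by z: 
80 [ 646.5813358  -183.01200394   80.        ] [ 681.19976576 -203.19201814   80.        ]
95 [ 654.71529162 -184.07807365   95.        ] [ 676.39988436 -199.83108751   95.        ]
110 [ 662.84924743 -185.14414335  110.        ] [ 671.60000296 -196.47015688  110.        ]
125 [ 670.98320324 -186.21021305  125.        ] [ 666.80012155 -193.10922625  125.        ]
140 [ 679.11715906 -187.27628275  140.        ] [ 662.00024015 -189.74829562  140.        ]
```

```bash
python3 -m crank '[{"dx":0.046,"dy":0.052,"dz":0,"yaw":0},{"dx":0.046,"dy":0.052,"dz":0,"yaw":0},{"dx":0.046,"dy":0.052,"dz":0,"yaw":0},{"dx":0.046,"dy":0.052,"dz":0,"yaw":0},{"dx":0,"dy":0,"dz":-0.06,"yaw":0},{"dx":0,"dy":0,"dz":-0.03,"yaw":0},{"dx":0,"dy":0,"dz":-0.015,"yaw":0},{"dx":0,"dy":0,"dz":-0.015,"yaw":0},{"dx":0,"dy":0,"dz":-0.015,"yaw":0},{"dx":0,"dy":0,"dz":0,"yaw":0}]'
```

```text
time_s: 7.92
ee_pos: [560.3, -200.0, 94.0]
ee_rot: [-180.0, 0.1, 13.2]
force: [-0.8, -0.2, 0.4]
gripper_width: 0.9
gripper_force: 0.0
```

```bash
python3 -m crank '[{"dx":0,"dy":0,"dz":0.05,"yaw":0},{"dx":0,"dy":0,"dz":0.05,"yaw":0},{"dx":-0.015,"dy":0.065,"dz":0,"yaw":0},{"dx":-0.015,"dy":0.065,"dz":0,"yaw":0},{"dx":-0.015,"dy":0.065,"dz":0,"yaw":0},{"dx":-0.015,"dy":0.065,"dz":0,"yaw":0},{"dx":-0.015,"dy":0.065,"dz":0,"yaw":0},{"dx":0,"dy":0,"dz":-0.05,"yaw":0},{"dx":0,"dy":0,"dz":-0.03,"yaw":0},{"dx":0,"dy":0,"dz":-0.01,"yaw":0}]';python3 -m crank '[{"dx":0,"dy":0,"dz":-0.01,"yaw":0},{"dx":0,"dy":0,"dz":0,"yaw":0}]'
```

```text
time_s: 9.18
ee_pos: [500.1, 59.9, 102.0]
ee_rot: [-180.0, 0.1, 13.2]
force: [0.4, 0.3, 0.2]
gripper_width: 0.6
gripper_force: 0.1
time_s: 9.43
ee_pos: [501.1, 59.6, 94.9]
ee_rot: [180.0, -0.0, 13.2]
force: [-0.3, -0.7, 0.0]
gripper_width: 0.7
gripper_force: 0.0
```

```bash
python3 -m crank '[{"dx":0,"dy":0,"dz":0.06,"yaw":0},{"dx":0,"dy":0,"dz":0.04,"yaw":0},{"dx":0.018,"dy":-0.0573,"dz":0,"yaw":0},{"dx":0.018,"dy":-0.0573,"dz":0,"yaw":0},{"dx":0.018,"dy":-0.0573,"dz":0,"yaw":0},{"dx":0,"dy":0,"dz":-0.05,"yaw":0},{"dx":0,"dy":0,"dz":-0.03,"yaw":0},{"dx":0,"dy":0,"dz":0,"yaw":0}]'; python3 -c "
from h import *
s=save('scene','s3.png');cv2.imwrite('pics/c3.png',cv2.resize(s[150:275,220:350],None,fx=4,fy=4))"
```

```text
time_s: 10.42
ee_pos: [543.0, -77.9, 109.7]
ee_rot: [-179.9, 0.2, 13.2]
force: [-0.4, -0.2, 0.5]
gripper_width: 0.3
gripper_force: 0.0
```

View pics/c3.png

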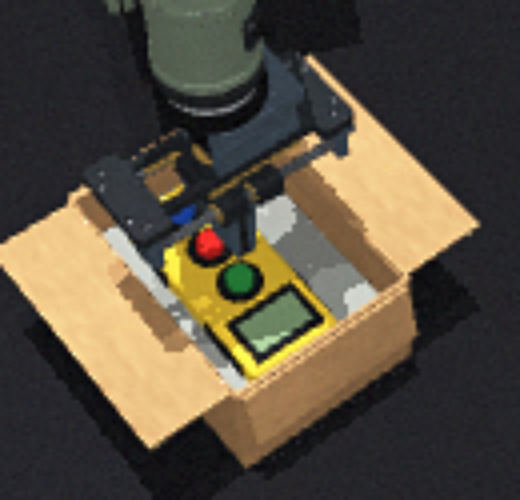

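The fingertip is at crop (243,250), about 20 mm above the green key at (240,280), and lined up with it; the flaps are down. Pressing.

```bash
python3 -m crank '[{"dx":0.001,"dy":0,"dz":-0.015,"yaw":0},{"dx":0,"dy":0,"dz":-0.008,"yaw":0},{"dx":0,"dy":0,"dz":-0.008,"yaw":0},{"dx":0,"dy":0,"dz":-0.002,"yaw":0},{"dx":0,"dy":0,"dz":0,"yaw":0}]'
```

```text
time_s: 11.1
ee_pos: [544.7, -77.6, 84.1]
ee_rot: [180.0, 0.0, 13.2]
force: [-0.5, 0.0, -0.5]
gripper_width: 0.6
gripper_force: 0.0
```

```bash
python3 -m crank '[{"dx":0,"dy":0,"dz":-0.002,"yaw":0},{"dx":0,"dy":0,"dz":0,"yaw":0}]'; python3 -c "
from h import *
for i in range(3):
  s=save('scene','s4.png');print(telemetry.state()['force'],telemetry.state()['ee_pos'])
cv2.imwrite('pics/c4.png',cv2.resize(s[150:275,220:350],None,fx=4,fy=4))"
```

```text
time_s: 11.35
ee_pos: [544.7, -77.6, 82.6]
ee_rot: [180.0, -0.0, 13.2]
force: [-0.3, 0.1, 1.0]
gripper_width: 0.4
gripper_force: 0.0
[ 0.83527272  0.0156764  -0.26629848] [544.76326167 -77.67125794  82.64403757]
[ 0.0906106  -0.01584039  0.06432821] [544.78213848 -77.66548336  82.65534557]
[ 0.35142109 -0.60981271 -0.03509421] [544.78394841 -77.63860548  82.6749324 ]
```

View pics/c4.png

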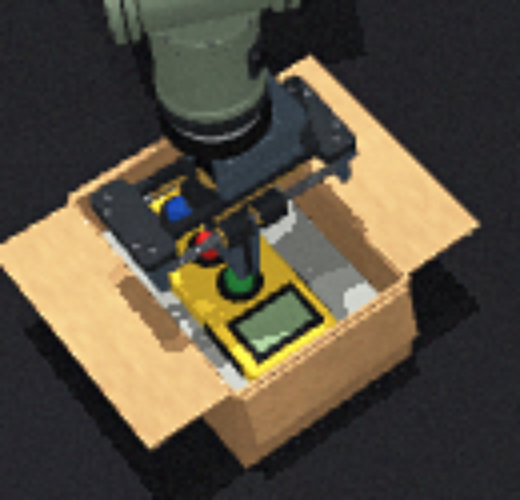

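The tip at (243,268) sits just over the green key, with no force felt yet. I go on down in small steps.

```bash
for i in 1; do python3 -m crank '[{"dx":0,"dy":0,"dz":-0.002,"yaw":0},{"dx":0,"dy":0,"dz":0,"yaw":0}]'; done
```

```text
time_s: 11.75
ee_pos: [544.6, -77.6, 80.8]
ee_rot: [180.0, 0.0, 13.2]
force: [0.5, 0.3, -0.1]
gripper_width: 0.4
gripper_force: 0.0
```

```bash
python3 -m crank '[{"dx":0,"dy":0,"dz":-0.002,"yaw":0},{"dx":0,"dy":0,"dz":0,"yaw":0}]'
```

```text
time_s: 12.0
ee_pos: [544.6, -77.6, 79.2]
ee_rot: [-180.0, 0.0, 13.2]
force: [-0.5, -1.0, 0.2]
gripper_width: 0.5
gripper_force: 0.0
```

```bash
python3 -c "
from h import *
for z in (66.6+8,82.6,90,100):print(z,(proj('scene',[544.7,-77.6,z])-[220,150])*4)
print(telemetry.state())
s=save('scene','s5.png');cv2.imwrite('pics/c5.png',cv2.resize(s[190:240,250:310],None,fx=10,fy=10,interpolation=cv2.INTER_CUBIC))"
```

```text
74.6 [238.12796163 279.45530857]
82.6 [237.30001261 273.78956075]
90 [236.52725513 268.50149477]
100 [235.47228822 261.28223802]
{'time_s': 12.0, 'qpos': array([-9.30801897e+00,  2.17346495e+01,  1.02417873e+02, -6.04989045e-03,
        5.58654836e+01,  6.74782397e+01]), 'qvel': array([ 0.11317867, -0.03366938, -0.20267327,  0.01705934,  0.07129699,
       -0.03013923]), 'effort': array([-1.04175986e-04, -4.10544169e+01, -1.98444110e+01,  5.17906412e-02,
       -6.60513947e-02,  5.48748153e-05]), 'ee_pos': array([544.58977211, -77.63633776,  79.20918606]), 'ee_rot': array([-1.79997728e+02,  1.85510522e-02,  1.32171373e+01]), 'force': array([-0.47383161, -1.02122287,  0.21835183]), 'torque': array([0.02137156, 0.03309938, 0.05106113]), 'gripper_force': 0.0, 'gripper_width': 0.5115005406220141}
```

View pics/c5.png

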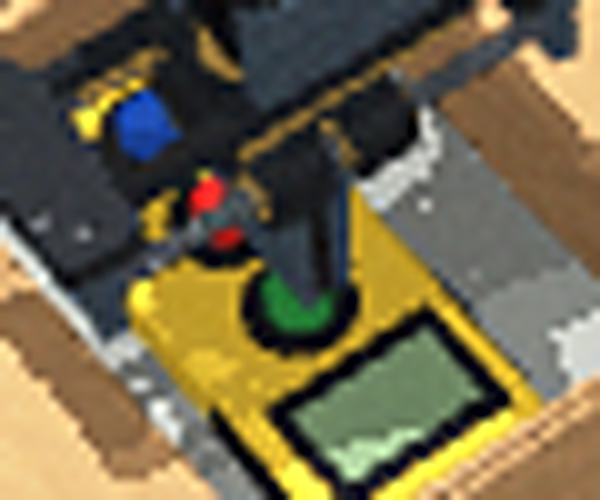

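The enlarged crop shows the green key still up, with its centre at (298,305). The fingertip's lower edge at (285–345,300) overlies its rear half. I compare this with the projected tip corners.

```bash
python3 -c "
from h import *
a=np.radians(13.2);ex=np.array([np.cos(a),np.sin(a),0]);ey=np.array([-np.sin(a),np.cos(a),0])
c=np.array([544.6,-77.6,0])
for z in (71,80,90,100):
  print(z,[np.round((proj('scene',c+ex*i+ey*j+[0,0,z])-[250,190])*10) for i,j in((16,-13),(16,13),(0,0),(-16,13))])
print((proj('scene',[544.8,-78.1,82])-[250,190])*10)"
```

```text
71 [array([291., 362.]), array([361., 318.]), array([296., 305.]), array([301., 248.])]
80 [array([288., 347.]), array([359., 302.]), array([294., 289.]), array([299., 232.])]
90 [array([286., 329.]), array([357., 284.]), array([291., 271.]), array([297., 214.])]
100 [array([283., 311.]), array([355., 266.]), array([289., 253.]), array([294., 196.])]
[291.98974736 286.36911839]
```

```bash
python3 -m crank '[{"dx":0,"dy":0,"dz":-0.002,"yaw":0},{"dx":0,"dy":0,"dz":0,"yaw":0}]'|sed -n '2p;4p';python3 -m crank '[{"dx":0,"dy":0,"dz":-0.002,"yaw":0},{"dx":0,"dy":0,"dz":0,"yaw":0}]'|sed -n '2p;4p'
```

```text
ee_pos: [544.6, -77.6, 77.6]
force: [0.8, 1.0, -0.6]
ee_pos: [544.6, -77.6, 76.0]
force: [-0.3, 0.1, 0.3]
```

```bash
python3 -m crank '[{"dx":0,"dy":0,"dz":-0.002,"yaw":0},{"dx":0,"dy":0,"dz":0,"yaw":0}]'|sed -n '2p;4p';python3 -m crank '[{"dx":0,"dy":0,"dz":-0.002,"yaw":0},{"dx":0,"dy":0,"dz":0,"yaw":0}]'|sed -n '2p;4p'
```

```text
ee_pos: [544.6, -77.6, 74.4]
force: [-0.4, 0.9, -0.1]
ee_pos: [544.6, -77.6, 72.8]
force: [-0.4, -0.4, 0.4]
```

```bash
python3 -m crank '[{"dx":0,"dy":0,"dz":-0.002,"yaw":0},{"dx":0,"dy":0,"dz":0,"yaw":0}]'|sed -n '2p;4p';python3 -m crank '[{"dx":0,"dy":0,"dz":-0.002,"yaw":0},{"dx":0,"dy":0,"dz":0,"yaw":0}]'|sed -n '2p;4p'
```

```text
ee_pos: [544.6, -77.6, 71.2]
force: [0.2, 0.3, -0.2]
ee_pos: [544.6, -77.7, 69.6]
force: [0.4, -0.0, 0.3]
```

```bash
python3 -c "
from h import *
s=save('scene','s6.png');cv2.imwrite('pics/c6.png',cv2.resize(s[180:240,245:315],None,fx=10,fy=10,interpolation=cv2.INTER_CUBIC))"
```

```text
(no output)
```

View pics/c6.png

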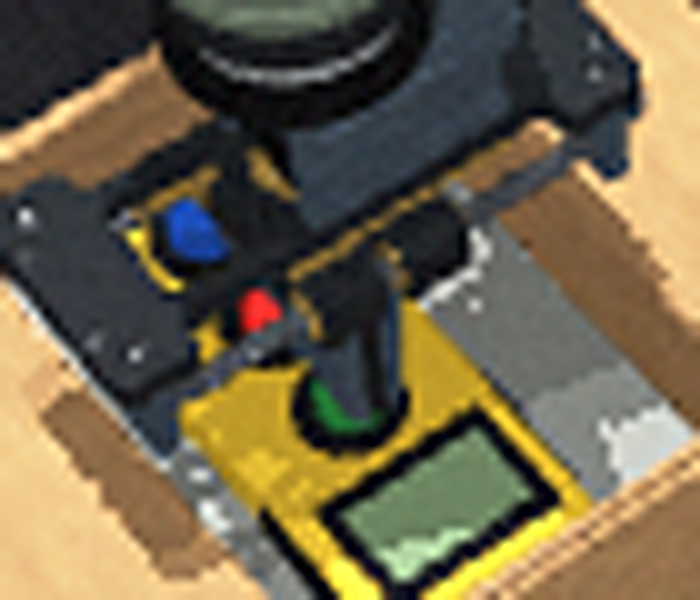

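The tip's bottom corner is at (378,410), about 30 crop px (some 17 mm) above where contact would show. It is laterally aligned with the key at (345,405). So the tips stand higher than the state suggests, and I keep going down by feel.

```bash
python3 -m crank '[{"dx":0,"dy":0,"dz":-0.002,"yaw":0},{"dx":0,"dy":0,"dz":0,"yaw":0}]'|sed -n '2p;4p';python3 -m crank '[{"dx":0,"dy":0,"dz":-0.002,"yaw":0},{"dx":0,"dy":0,"dz":0,"yaw":0}]'|sed -n '2p;4p'
```

```text
ee_pos: [544.6, -77.6, 68.1]
force: [-0.7, -0.6, -0.4]
ee_pos: [544.6, -77.6, 66.4]
force: [-0.1, 0.3, -0.2]
```

```bash
python3 -m crank '[{"dx":0,"dy":0,"dz":-0.002,"yaw":0},{"dx":0,"dy":0,"dz":0,"yaw":0}]'|sed -n '2p;4p';python3 -m crank '[{"dx":0,"dy":0,"dz":-0.002,"yaw":0},{"dx":0,"dy":0,"dz":0,"yaw":0}]'|sed -n '2p;4p'
```

```text
ee_pos: [544.8, -77.7, 65.1]
force: [-0.1, -0.5, 0.9]
ee_pos: [544.8, -77.7, 63.5]
force: [-0.2, 0.8, 2.4]
```

Contact: 2.4 N at TCP z 63.5. I press the rest of the way.

```bash
python3 -m crank '[{"dx":0,"dy":0,"dz":-0.002,"yaw":0},{"dx":0,"dy":0,"dz":0,"yaw":0}]'|sed -n '2p;4p';python3 -m crank '[{"dx":0,"dy":0,"dz":-0.002,"yaw":0},{"dx":0,"dy":0,"dz":0,"yaw":0},{"dx":0,"dy":0,"dz":0,"yaw":0}]'|sed -n '2p;4p'
```

```text
ee_pos: [544.8, -77.7, 61.8]
force: [-0.9, 0.1, 3.0]
ee_pos: [544.8, -77.7, 60.3]
force: [-0.8, 0.0, 3.6]
```

```bash
python3 -m crank '[{"dx":0,"dy":0,"dz":-0.001,"yaw":0},{"dx":0,"dy":0,"dz":0,"yaw":0},{"dx":0,"dy":0,"dz":0,"yaw":0}]'|sed -n '2p;4p'
```

```text
ee_pos: [544.8, -77.7, 60.0]
force: [-1.2, 0.3, 6.6]
```

Green bottomed at 6.6 N, TCP z 60.0. I lift and go to blue.

```bash
python3 -m crank '[{"dx":0,"dy":0,"dz":0.015,"yaw":0},{"dx":0,"dy":0,"dz":0.025,"yaw":0},{"dx":-0.0486,"dy":-0.012,"dz":0,"yaw":0},{"dx":-0.0486,"dy":-0.012,"dz":0,"yaw":0},{"dx":0,"dy":0,"dz":0,"yaw":0},{"dx":0,"dy":0,"dz":-0.02,"yaw":0},{"dx":0,"dy":0,"dz":-0.01,"yaw":0},{"dx":0,"dy":0,"dz":0,"yaw":0}]'
```

```text
time_s: 16.6
ee_pos: [467.1, -96.7, 66.9]
ee_rot: [-180.0, 0.1, 13.2]
force: [0.6, 0.0, -1.1]
gripper_width: 0.3
gripper_force: 0.0
```

```bash
python3 -m crank '[{"dx":0,"dy":0,"dz":-0.003,"yaw":0},{"dx":0,"dy":0,"dz":-0.003,"yaw":0},{"dx":0,"dy":0,"dz":0,"yaw":0}]'|sed -n '2p;4p';python3 -m crank '[{"dx":0,"dy":0,"dz":-0.0025,"yaw":0},{"dx":0,"dy":0,"dz":0,"yaw":0},{"dx":0,"dy":0,"dz":0,"yaw":0}]'|sed -n '2p;4p'
```

```text
ee_pos: [467.7, -96.8, 62.9]
force: [0.7, 1.3, 1.9]
ee_pos: [467.7, -96.9, 60.9]
force: [1.7, 1.8, 3.1]
```

```bash
python3 -m crank '[{"dx":0,"dy":0,"dz":-0.0015,"yaw":0},{"dx":0,"dy":0,"dz":-0.0005,"yaw":0},{"dx":0,"dy":0,"dz":0,"yaw":0},{"dx":0,"dy":0,"dz":0,"yaw":0}]'|sed -n '2p;4p'
```

```text
ee_pos: [467.7, -96.9, 59.9]
force: [1.3, 0.9, 10.6]
```

Blue bottomed at 10.6 N. I lift out, move away and check.

```bash
python3 -m crank '[{"dx":0,"dy":0,"dz":0.02,"yaw":0},{"dx":0,"dy":0,"dz":0.06,"yaw":0},{"dx":0,"dy":0,"dz":0.06,"yaw":0},{"dx":0,"dy":0,"dz":0.05,"yaw":0},{"dx":-0.02,"dy":-0.06,"dz":0,"yaw":0},{"dx":-0.02,"dy":-0.06,"dz":0,"yaw":0},{"dx":-0.02,"dy":-0.06,"dz":0,"yaw":0},{"dx":-0.02,"dy":-0.06,"dz":0,"yaw":0},{"dx":0,"dy":-0.06,"dz":0,"yaw":0},{"dx":0,"dy":0,"dz":0,"yaw":0}]'; python3 -c "
from h import *
t=save('top','t7.png');s=save('scene','s7.png')
P=np.hstack([cv2.resize(t[150:275,270:400],None,fx=3,fy=3),cv2.resize(s[150:275,220:350],None,fx=3,fy=3)]);cv2.imwrite('pics/c7.png',P)
d=np.abs(cv2.imread('pics/t0.png').astype(int)-t).max(2)
print('bottles/can diff',(d[150:260,90:200]>40).sum(),'rack',(d[200:270,455:510]>40).sum())"
```

```text
time_s: 19.1
ee_pos: [401.5, -339.0, 209.5]
ee_rot: [-179.9, 0.2, 13.0]
force: [-0.5, 0.6, -0.6]
gripper_width: 0.5
gripper_force: 0.0
bottles/can diff 0 rack 1621
```

View pics/c7.png

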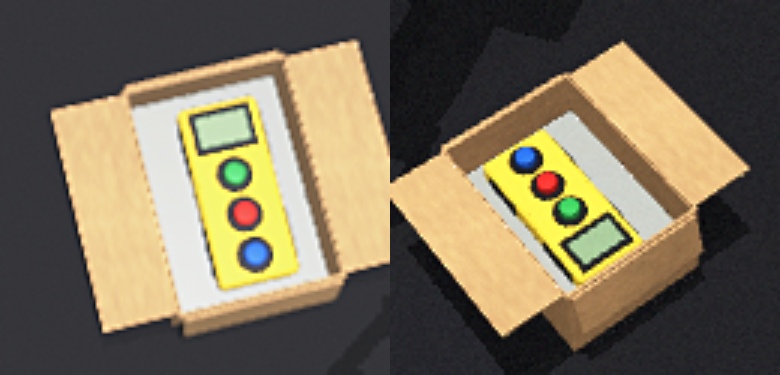

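The flaps lie about level and all three keys are up. The rack difference in the top view is likely the arm or its shadow, so I check it in the scene view and hand in if it is clean.

```bash
python3 -c "
from h import *
c=[]
for f in('s0','s7'):
  h=cv2.cvtColor(cv2.imread(f'pics/{f}.png'),cv2.COLOR_BGR2HSV)[225:295,115:175];m=cv2.inRange(h,(100,120,40),(125,255,255));M=cv2.moments(m,True);c.append((M['m00'],M['m10']/M['m00'],M['m01']/M['m00']))
print(c)
if np.hypot(c[0][1]-c[1][1],c[0][2]-c[1][2])<1.5: print(ticket.job_done())"
```

```text
[(1092.0, 30.93040293040293, 38.79761904761905), (1090.0, 30.894495412844037, 38.73577981651376)]
the job is handed in; nothing more can be done
None
```

I folded both flaps back to about level, then pressed the green key and the blue key right in, one after the other. The final picture shows all three keys up, the bottle, rack and can have not moved, and the job is handed in; no verdict came back.

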